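Retract the jammed cutter blade of the receipt printer

ROBOT

A 6-joint arm with a two-finger parallel gripper is mounted at the origin on the work surface. World frame = base frame: x ahead of the robot, y to its left, z up, the work surface at z = 0. Lengths are in m, angles in rad, forces in N, time in s.
With the tool pointing down it reaches from about 0.225 to 0.875 m from the base axis. Payload 3.4 kg.
Tool frame: the origin (TCP) lies between the finger pads; the fingertips stand 19 mm ahead of it and the grasp point (between the pads) is the TCP; z points along the fingers, y is the line along which they close (so a half turn about z gives the same grasp; the last joint's range is limited). The gripper opens to 85 mm and grips with 20 to 120 N. Pads are 22 mm wide; open, the fingers measure 114 mm over their backs; the gripper's body (76 mm by 85 mm) begins 54 mm behind the grasp point. The pads swing forward as they close: fully open they stand 13 mm farther back than shut.
Start: joints at [-1.454, 0.276, 1.505, -0, 1.361, -0.121], TCP at [0.135, -0.559, 0.25] pointing down, gripper open.
Joint ranges: [-2.89, 2.89], [-0.75, 2.08], [0.22, 2.7], [-1.18, 4.32], [0.11, 2.71], [-2.7, 2.7]. Speed limits (rad/s): [2.57, 2.57, 3.14, 3.14, 3.14, 3.14].

INTERFACE

Orientations are given as a unit quaternion [w, x, y, z].
In Python, from rig import get_state, imaging, ticket gives the robot as it stands. The module is installed in compiled form; this text tells all that it offers.
- The arm moves only by the shell command python3 -m inch 'ROWS' [FORCE]. ROWS is JSON, a list of rows, each an object with "claw": the opening, from -1 (shut) to 1 (fully open); "travel": the shift along the world's x, y, z in units of 200 mm (1.0 is 200 mm), a list of three; "turn": the turn about the world's z in units of 180 degrees (1.0 is 180 degrees). A call has 1 to 5 rows; each row is the pose to reach, as a shift and turn from the pose commanded when the call began, turning the shorter way round; what a row does not reach only later rows make up. A row lasts 1/10 s, in which the tool goes at most 50 mm and 8.59 degrees, less where a joint would pass 70% of its speed; a pose out of reach is approached as far as the arm can. A call with a number of a shift or a turn outside -1 to 1 is refused whole. A call with a gripper value outside its range is refused whole. The fingers move at their own pace and stop on an object; FORCE is the grip in N (left out, the last holds). Time passes only in rows, so rows that repeat a pose let the fingers close. It gives the time, the measured TCP pose, the force, the opening and the grip force at its end, in the units of the state.
- get_state(): the state, without advancing time (a new reading comes with each control period).
- imaging.get_image(name): name is "side" or "top" or "wrist"; returns the picture (480x640x3 uint8, red, green, blue); there is no depth.
- imaging.camera_params(name): a dict with "camera_matrix" (3x3 intrinsics, pixels), "k1" (the pictures are not rectified: a ray, as slopes to the right and down, at radius r is drawn at 1 + k1 r^2 times it, then the intrinsics apply), "cam_to_world" (4x4, takes a point from camera to world coordinates); the wrist camera has in their place "T_tool_cam" (4x4, takes a point from camera to tool coordinates, whose origin is the TCP and whose axes are the flange's). Camera axes: x right, y down, z forward; pixel columns grow to the right and rows downward; lengths in m; the calibration is good to about 2 mm. A picture is of the moment at which its call begins: read the wrist's pose just before it. camera_params takes no time and is no camera call.
- ticket.sign_off(): hands the job in; it is judged then, once.
The state is a dict: "clock": time; "qpos": joint angles; "qd": joint speeds; "effort": joint torques, N m; "position": TCP position; "ee_rot": TCP orientation; "contact_force": force on the tool from outside, world axes, zero at the start; "moment": the same for the moment, N m; "width": finger opening in m; "gripper_force": force on a finger pad.
Only numpy, scipy, OpenCV 4.12 (cv2) and the standard library are available. Lean on these libraries where they do the work, as an engineer would, in place of code of your own. Each camera call takes 0.05 s, during which the arm holds its last target. There are 200 camera calls.

TASK

The receipt printer's paper cutter has stuck half way. Slide the small grey cutter cover on its top open towards the printer's front, roll the blue cutter thumbwheel with a light fingertip, in the direction of the white arrow, until the white blade pin stands level with the green home mark, then slide the cover fully shut again. Do not press the wheel hard, and leave the things around the printer alone.

Things in the scene. Friction and masses are not known exactly. Their poses are not given: they have to be found in the camera images.
- printer: Warm-grey receipt printer, fixed, 200 deep (x) x 150 wide (y) x 152 high. Origin: centre of its underside; -x is its front. In its frame (mm): fixed roll cover x -24 to 100, top z 152; before it the cutter bay, x -94 to -34, y -48 to 48, floor z 134, rims to z 142-146, hidden by the shut cover. A white arrow on the bay floor points to -x, the way to roll the wheel.
- cutter_cover (a joint): Position (m) of the dark-grey cutter cover: 0 fully shut, 0.055 fully open. It slides level to the printer's -x, drags with about 1.5 N, stays where left. Shut, its plate spans printer x -100 to -34, y -56 to 56, z 142.5 to 146 mm; fully open its rear edge is at x -89 and the bay is clear.
- cover_grip (a point): Centre of the ribbed thumb ridge standing on the cover: 10 thick along the printer's x, 44 long along y, 12 high (6 above and 6 below this point; cover plate below it). Shut, it is at printer (-70, 0, 152) mm. Moves with the cover.
- cutter_wheel: Blue ribbed thumbwheel, 28 across, 10 wide; origin at its centre, printer (-61.5, -10, 126) mm; axle along its y = printer y. Only its rim shows; the crest is 14 above the origin, 6 above the bay floor. Crest rolled to printer -x: pin goes home, 14 mm per rad. Drags with about 4 N at the rim, stays where left; over 15 N on it spoils the gears. Roll it by friction, in several short strokes.
- blade_pin (a point): Top centre of the white blade pin, 5.6 across, seen in a black slot (8 x 48) in the bay floor, 38 to the +y side of the wheel, just below floor level. Geared to the wheel: it moves along the printer's x as far as the wheel's crest, the same way. Starts 16 to 30 mm behind (+x of) home; the drive stops hard 8 mm in front of home.
- home_mark (a point): Home position of the blade pin: middle of the slot's width between two green stripes 6 mm wide (along x) on the bay floor, at printer (-76, 28, 134) mm; axes as the printer's.
- sanitiser: Clear hand-sanitiser pump bottle, 62 across, 158 high, loose. Origin: centre of underside. To be left alone.
- pen_cup: Dark steel pen cup, 76 across, 95 high, with pens to 145, loose. Origin: centre of underside. To be left alone.
- stamp: Self-inking rubber stamp with red top, 56 x 40 x 66 high, loose. Origin: centre of underside. To be left alone.

How it is judged:
On the way, in this order (a step that is already met when the one before it is completed fails the run):
1. the cutter cover is slid open (value of joint cutter_cover above 0.03 m), for 0.2 s.
2. with the wheel, the blade pin is brought level with the home mark, within 3 mm (x of blade_pin in the frame of home_mark between -0.003 and 0.003 m), for 0.3 s.
3. the cutter cover is slid shut, within 4 mm (value of joint cutter_cover below 0.004 m), for 0.2 s.
At the end, for the whole second after the job is handed in: Cutter cover shut within 4 mm, blade pin within 3 mm of the home mark along its slot, and sanitiser, pen cup and stamp upright within 15 mm of where they stood (all of step 2 and value of joint cutter_cover below 0.004 m and distance of each of sanitiser, pen_cup, stamp from where it was at the start of the episode below 0.015 m and angle between each of sanitiser, pen_cup, stamp's own z axis and vertical below 0.1 rad); the robot touches nothing.
It fails at once if the thumbwheel is pressed with more than 15 N (contact force between anything else and cutter_wheel above 15 N).
It fails at once if the sanitiser is moved by more than 15 mm (distance of sanitiser from where it was at the start of the episode above 0.015 m).
It fails at once if the pen cup is moved by more than 15 mm (distance of pen_cup from where it was at the start of the episode above 0.015 m).
It fails at once if the stamp is moved by more than 15 mm (distance of stamp from where it was at the start of the episode above 0.015 m).
It also fails if it takes over 72 s, if anything falls off the work surface, if the arm or the gripper's body presses on something with over 40 N, if the wrist force passes 120 N, or if a joint passes its speed limit or range.

## Working session

There is one attempt and no reset: what is moved stays moved. The work goes in short steps, Python scripts to look and compute and a shell command to move; the robot and the scene stay as the last step left them, time stands still between calls to the robot, and variables do not carry over. Pictures are saved under pics/ and viewed, at most 10 in all, crops included, and the job is handed in when it is done.

```bash
mkdir -p pics; cat > h.py <<'E'
import numpy as np, cv2
from rig import get_state, imaging, ticket
from scipy.spatial.transform import Rotation as R
def cam(name):
    p=imaging.camera_params(name)
    if name=="wrist":
        s=get_state(); T=np.eye(4); q=s["ee_rot"]; T[:3,:3]=R.from_quat([q[1],q[2],q[3],q[0]]).as_matrix(); T[:3,3]=s["position"]
        M=T@np.array(p["T_tool_cam"])
    else: M=np.array(p["cam_to_world"])
    return np.array(p["camera_matrix"]),p["k1"],M
def shot(name,fn=None):
    c=cam(name); im=imaging.get_image(name)[:,:,::-1].copy()
    if fn: cv2.imwrite("pics/"+fn,im)
    return im,c
def ray(uv,c):
    K,k1,M=c
    d=cv2.undistortPoints(np.array([[uv]],float),K,np.array([k1,0,0,0.]))[0,0]
    return M[:3,3],M[:3,:3]@np.array([d[0],d[1],1])
def onz(uv,c,z):
    o,d=ray(uv,c); return o+d*(z-o[2])/d[2]
def proj(P,c):
    K,k1,M=c; Mi=np.linalg.inv(M)
    rv=cv2.Rodrigues(Mi[:3,:3])[0]
    return cv2.projectPoints(np.array(P,float).reshape(-1,1,3),rv,Mi[:3,3],K,np.array([k1,0,0,0.]))[0].reshape(-1,2)
E
python3 - <<'E'
from h import *
np.set_printoptions(precision=3,suppress=True)
a,c=shot("top","top0.png"); b,d=shot("side","side0.png")
print(c,d); print(get_state())
E
```

```text
(array([[546.931,   0.   , 318.205],
       [  0.   , 546.931, 237.398],
       [  0.   ,   0.   ,   1.   ]]), -0.15449103254079044, array([[ 0.023, -0.985,  0.168,  0.465],
       [-1.   , -0.024, -0.003,  0.019],
       [ 0.007, -0.168, -0.986,  1.016],
       [ 0.   ,  0.   ,  0.   ,  1.   ]])) (array([[614.446,   0.   , 321.391],
       [  0.   , 614.446, 248.371],
       [  0.   ,   0.   ,   1.   ]]), -0.20857561318621817, array([[ 0.113, -0.943,  0.313,  0.23 ],
       [-0.994, -0.108,  0.032, -0.001],
       [ 0.004, -0.315, -0.949,  1.234],
       [ 0.   ,  0.   ,  0.   ,  1.   ]]))
{'clock': 0.1, 'qpos': array([-1.454,  0.277,  1.506, -0.   ,  1.361, -0.121]), 'qd': array([ 0.001, -0.001, -0.002,  0.002,  0.001, -0.001]), 'effort': array([  0.002, -41.77 , -24.641,  -0.   ,   0.006,   0.   ]), 'position': array([ 0.135, -0.558,  0.25 ]), 'ee_rot': array([-0.001,  0.993,  0.119, -0.   ]), 'contact_force': array([ 0.538,  0.502, -0.28 ]), 'moment': array([ 0.007, -0.057,  0.006]), 'gripper_force': 0.0, 'width': 0.08555633391033819}
```

View pics/top0.png

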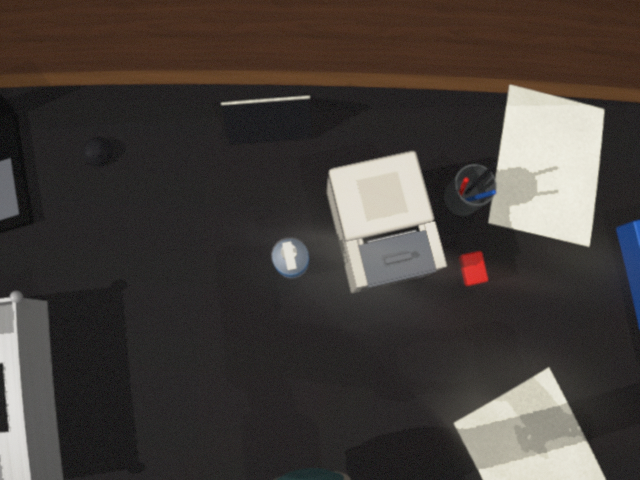

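View pics/side0.png

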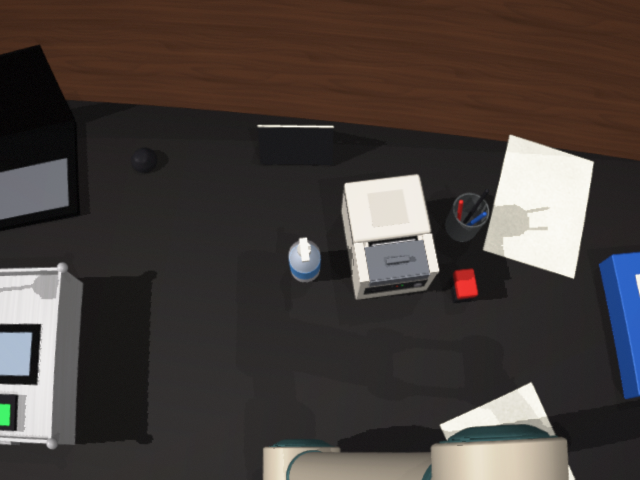

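The top view shows the printer with its roll cover at about px (327..433, 152..240), the cover plate around (400,258) and the ridge at (402,257). The sanitiser is at (290,257), the stamp at (474,268) and the cup at (470,188). The printer's front faces the robot, and it is yawed slightly.

```bash
cat > m.py <<'E'
from h import *
np.set_printoptions(precision=4,suppress=True)
for n,box in (("top",(350,225,448,295)),("side",(358,236,440,285))):
    im=cv2.imread(f"pics/{n}0.png"); c=cam(n)
    x0,y0,x1,y1=box
    hsv=cv2.cvtColor(im,cv2.COLOR_BGR2HSV)
    b=im[:,:,0].astype(int); r=im[:,:,2].astype(int); v=hsv[:,:,2]
    m=((b-r>2)&(v>60)&(v<150)).astype(np.uint8); k=np.zeros_like(m); k[y0:y1,x0:x1]=1; m&=k
    cs,_=cv2.findContours(m,cv2.RETR_EXTERNAL,cv2.CHAIN_APPROX_NONE); q=max(cs,key=cv2.contourArea)
    P=np.array([onz(p[0],c,.146)[:2] for p in q])*1000
    rect=cv2.minAreaRect(P.astype(np.float32)); print(n,"cover",rect,cv2.boxPoints(rect).tolist())
    w=((v>140)&(hsv[:,:,1]<60)).astype(np.uint8); k[:]=0; k[140:242,315:442]=1; w&=k
    if n=="top":
        for uv in [(327,170),(416,152),(433,221),(344,240)]: print("roll",onz(uv,c,.152)*1000)
    else:
        for uv in [(344,184),(418,176),(430,233),(352,240)]: print("roll",onz(uv,c,.152)*1000)
    rd=((r-b>70)&(hsv[:,:,1]>150)).astype(np.uint8); rd[:200]=0; rd[300:]=0
    cs,_=cv2.findContours(rd,cv2.RETR_EXTERNAL,cv2.CHAIN_APPROX_NONE); q=max(cs,key=cv2.contourArea)
    (u,vv)=q[:,0].mean(0); print("stamp",onz((u,vv),c,.06)*1000)
print("san top",onz((290,257),cam("top"),.11)*1000, onz((304,262),cam("side"),.11)*1000)
print("cup", onz((476,185),cam("top"),.095)*1000, onz((468,212),cam("side"),.095)*1000)
for n in("top","side"): 
    print(n,onz((402,257) if n=="top" else (399,260),cam(n),.155)*1000)
E
python3 m.py
```

```text
top cover ((583.1563110351562, -111.15184783935547), (71.29153442382812, 111.13043975830078), 15.010594367980957) [[534.3356323242188, -66.71479797363281], [563.1181030273438, -174.05325317382812], [631.9769897460938, -155.58889770507812], [603.1945190429688, -48.25044250488281]]
roll [725.0618   5.0057 152.    ]
roll [ 760.6159 -142.5392  152.    ]
roll [ 644.0723 -169.078   152.    ]
roll [609.2543 -24.6165 152.    ]
stamp [ 578.9725 -261.8072   60.    ]
side cover ((578.9453125, -106.59562683105469), (75.21548461914062, 112.25695037841797), 14.403641700744629) [[528.5576171875, -61.58639907836914], [556.481689453125, -170.3148193359375], [629.3330078125, -151.6048583984375], [601.408935546875, -42.876434326171875]]
roll [721.9805   6.5609 152.    ]
roll [ 756.1785 -135.1952  152.    ]
roll [ 640.7403 -164.854   152.    ]
roll [609.9546 -19.7241 152.    ]
stamp [ 576.8828 -256.0534   60.    ]
san top [585.2683  63.0611 110.    ] [569.8652  66.5471 110.    ]
cup [ 722.9657 -259.9414   95.    ] [ 716.5604 -248.6246   95.    ]
top [ 583.5097 -117.59    155.    ]
side [ 579.946  -109.8474  155.    ]
```

```bash
for i in 1; do python3 -m inch '[{"claw":-1,"travel":[0.71,0.74,0.1],"turn":0},{"claw":-1,"travel":[0.71,0.74,0.1],"turn":0},{"claw":-1,"travel":[0.71,0.74,0.1],"turn":0},{"claw":-1,"travel":[0.71,0.74,0.1],"turn":0},{"claw":-1,"travel":[0.71,0.74,0.1],"turn":0}]' 40; done
python3 -m inch '[{"claw":-1,"travel":[0.71,0.74,0.1],"turn":0},{"claw":-1,"travel":[0.71,0.74,0.1],"turn":0},{"claw":-1,"travel":[0.71,0.74,0.1],"turn":0},{"claw":-1,"travel":[0.71,0.74,0.1],"turn":0},{"claw":-1,"travel":[0.71,0.74,0.1],"turn":0}]'
python3 -m inch '[{"claw":-1,"travel":[0.6,0.74,0.1],"turn":0},{"claw":-1,"travel":[0.6,0.74,0.1],"turn":0},{"claw":-1,"travel":[0.6,0.74,0.1],"turn":0},{"claw":-1,"travel":[0.6,0.74,0.1],"turn":0},{"claw":-1,"travel":[0.6,0.74,0.1],"turn":0}]'
python3 - <<'E'
from h import *
np.set_printoptions(precision=3,suppress=True)
im,c=shot("wrist","w1.png"); print(imaging.camera_params("wrist")); s=get_state(); print(s["position"],s["ee_rot"],s["clock"])
E
```

```text
clock: 0.6
position: [0.2803, -0.4066, 0.2708]
ee_rot: [-0.001, 0.993, 0.121, 0.001]
contact_force: [-0.5, -1.5, 1.0]
width: 0.0124
gripper_force: 0.0
clock: 1.1
position: [0.4224, -0.2595, 0.2906]
ee_rot: [-0.001, 0.993, 0.121, 0.001]
contact_force: [-0.7, -0.0, 0.1]
width: 0.0002
gripper_force: 0.0
clock: 1.6
position: [0.5422, -0.1122, 0.3101]
ee_rot: [-0.001, 0.993, 0.121, 0.001]
contact_force: [-1.3, -0.9, -0.3]
width: -0.0002
gripper_force: 0.0
{'camera_matrix': array([[432.651,   0.   , 326.158],
       [  0.   , 432.651, 241.535],
       [  0.   ,   0.   ,   1.   ]]), 'k1': -0.00046151642926364067, 'T_tool_cam': array([[-0.001, -0.957, -0.29 ,  0.075],
       [ 1.   , -0.001, -0.   , -0.   ],
       [-0.   , -0.29 ,  0.957, -0.124],
       [ 0.   ,  0.   ,  0.   ,  1.   ]])}
[ 0.54  -0.114  0.31 ] [ 0.     0.993  0.12  -0.   ] 1.65
```

View pics/w1.png

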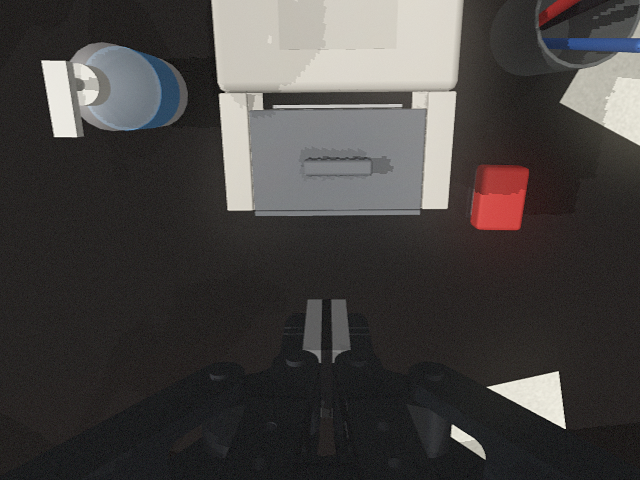

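The wrist view shows the cover plate at px (249..425, 108..212), the ridge at (304..371, 157..176) and the closed fingertips at (327,300). The yaw looks almost aligned.

```bash
cat > f.py <<'E'
from h import *
np.set_printoptions(precision=1,suppress=True)
c=cam("wrist")
A=[onz(p,c,.146)*1000 for p in [(249,108),(425,108),(422,211),(254,211)]]
B=[onz(p,c,.158)*1000 for p in [(304,159),(371,159),(371,175),(305,175)]]
C=[onz(p,c,.152)*1000 for p in [(219,90),(460,90)]]
for n,Q in(("plate",A),("ridge",B),("roll",C)):
    Q=np.array(Q); print(n,Q[:,:2].tolist(),Q.mean(0)[:2])
    e=Q[0]-Q[1]; print(np.hypot(*e[:2]),np.degrees(np.arctan2(-e[0],e[1])), np.linalg.norm(Q[-1]-Q[0]))
q=get_state()["ee_rot"]; print(np.degrees(2*np.arctan2(q[2],q[1])))
E
python3 f.py
```

```text
plate [[602.524743502043, -48.244063493228886], [629.1183657841236, -157.036141535027], [564.5428928867519, -175.29596548543307], [537.3705589553854, -64.10257932257139]] [ 583.4 -111.2]
111.99525432238043 13.736269898474303 67.05639632614789
ridge [[580.9646115617395, -89.67123259877529], [590.9931090643228, -130.70284894078668], [581.2812917061887, -133.38880358930638], [571.2969950918646, -92.53610405923231]] [ 581.1 -111.6]
42.239369098003046 13.734353538595938 10.083168980709296
roll [[608.7757021943374, -29.30966545358829], [644.0282772108764, -173.51652273605697]] [ 626.4 -101.4]
148.4532307920006 13.737021844636084 148.4532307920006
13.810667510826999
```

```bash
python3 -m inch '[{"claw":-1,"travel":[0.31,0.037,0],"turn":0},{"claw":-1,"travel":[0.31,0.037,-0.2],"turn":0},{"claw":-1,"travel":[0.31,0.037,-0.45],"turn":0},{"claw":-1,"travel":[0.31,0.037,-0.6],"turn":0},{"claw":-1,"travel":[0.31,0.037,-0.6],"turn":0}]'
python3 - <<'E'
from h import *
s=get_state();print(s["position"],s["contact_force"])
E
```

```text
clock: 2.15
position: [0.5971, -0.1086, 0.1848]
ee_rot: [-0.002, 0.993, 0.118, -0.006]
contact_force: [0.2, -0.0, 0.3]
width: 0.0
gripper_force: 0.0
[ 0.59713975 -0.10856791  0.1847697 ] [ 0.15930684 -0.04196198  0.25420045]
```

```bash
python3 -m inch '[{"claw":-1,"travel":[0,0,-0.05],"turn":0},{"claw":-1,"travel":[0,0,-0.05],"turn":0},{"claw":-1,"travel":[0,0,-0.05],"turn":0}]'
```

```text
clock: 2.45
position: [0.6022, -0.1083, 0.1821]
ee_rot: [0.001, 0.993, 0.118, 0.001]
contact_force: [0.1, 0.7, -0.2]
width: 0.0
gripper_force: 0.0
```

```bash
python3 -m inch '[{"claw":-1,"travel":[0,0.005,-0.03],"turn":0},{"claw":-1,"travel":[0,0.005,-0.06],"turn":0},{"claw":-1,"travel":[0,0.005,-0.06],"turn":0}]'
python3 -m inch '[{"claw":-1,"travel":[0,0,0],"turn":0}]'
python3 - <<'E'
from h import *
for i in range(3):
    s=get_state();print(s["position"],s["contact_force"])
E
```

```text
clock: 2.75
position: [0.6009, -0.1061, 0.1676]
ee_rot: [-0.0, 0.993, 0.119, -0.001]
contact_force: [0.0, 0.3, 0.0]
width: 0.0003
gripper_force: 0.0
clock: 2.85
position: [0.6013, -0.1063, 0.1682]
ee_rot: [-0.0, 0.993, 0.119, -0.0]
contact_force: [0.2, -0.1, 0.6]
width: 0.0
gripper_force: 0.0
[ 0.60133243 -0.10627369  0.16818868] [ 0.22671955 -0.08195471  0.55453482]
[ 0.60133243 -0.10627369  0.16818868] [ 0.22671955 -0.08195471  0.55453482]
[ 0.60133243 -0.10627369  0.16818868] [ 0.22671955 -0.08195471  0.55453482]
```

Tip is at about z 149, behind the ridge. Push the cover open.

```bash
python3 -m inch '[{"claw":-1,"travel":[-0.05,-0.012,0],"turn":0},{"claw":-1,"travel":[-0.1,-0.024,0],"turn":0},{"claw":-1,"travel":[-0.15,-0.037,0],"turn":0},{"claw":-1,"travel":[-0.2,-0.049,0],"turn":0},{"claw":-1,"travel":[-0.24,-0.059,0],"turn":0}]'
python3 -m inch '[{"claw":-1,"travel":[-0.025,-0.006,0],"turn":0},{"claw":-1,"travel":[-0.05,-0.012,0],"turn":0},{"claw":-1,"travel":[-0.05,-0.012,0],"turn":0}]'
python3 - <<'E'
from h import *
im,c=shot("wrist","w2.png"); np.save("w2.npy",c[2])
E
```

```text
clock: 3.35
position: [0.5524, -0.1187, 0.1686]
ee_rot: [0.0, 0.993, 0.118, 0.0]
contact_force: [1.5, -0.9, -0.3]
width: 0.0005
gripper_force: 0.9
clock: 3.65
position: [0.5447, -0.1206, 0.1688]
ee_rot: [0.0, 0.993, 0.118, 0.002]
contact_force: [4.3, 0.9, -1.3]
width: 0.0001
gripper_force: 2.2
```

View pics/w2.png

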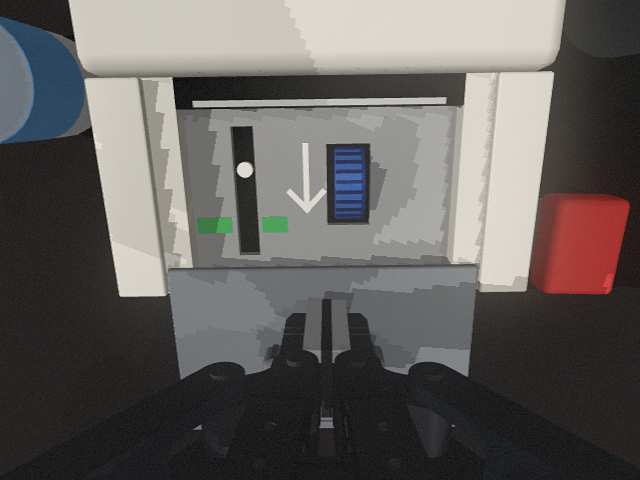

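The cover is open. The pin is at px (245,170), the green stripes at (215,225) and (275,224), and the wheel at (349,184). The next script measures the pin offset by mask.

```bash
cat > pin.py <<'E'
from h import *
th=np.radians(13.74); ux=np.array([np.cos(th),np.sin(th)]); uy=np.array([-ux[1],ux[0]]); O=np.array([648.5,-95.3])
def toP(w): d=np.array(w)[:2]*1000-O; return np.array([d@ux,d@uy])
def toW(x,y): return O+x*ux+y*uy
def pin(im,c):
    h=cv2.cvtColor(im,cv2.COLOR_BGR2HSV)
    g=cv2.inRange(h,(50,100,60),(75,255,255)); 
    n,l,st,ce=cv2.connectedComponentsWithStats(g); gs=[ce[i] for i in range(1,n) if st[i,4]>40]
    G=[toP(onz(p,c,.134)) for p in gs]
    out={"green":[x.round(1) for x in G]}
    # white blob centred in slot: search along the predicted slot
    w=cv2.inRange(h,(0,0,170),(179,70,255)); n,l,st,ce=cv2.connectedComponentsWithStats(w)
    for i in range(1,n):
        P=toP(onz(ce[i],c,.1335))
        if 10<st[i,4]<1500 and abs(P[1]-28)<4 and -92<P[0]<-36: out["pin"]=P.round(1),ce[i].round(1),int(st[i,4]); pn=P
    if "pin" in out and G: out["off"]=round(pn[0]-np.mean([g[0] for g in G]),1)
    b=cv2.inRange(h,(105,100,60),(130,255,255)); n,l,st,ce=cv2.connectedComponentsWithStats(cv2.morphologyEx(b,cv2.MORPH_CLOSE,np.ones((7,7))))
    out["wheel"]=[(toP(onz(ce[i],c,.139)).round(1),int(st[i,4])) for i in range(1,n) if st[i,4]>400 and abs(toP(onz(ce[i],c,.139))[1]+10)<15]
    return out
if __name__=="__main__":
    im,c=shot("wrist"); print(pin(im,c)); s=get_state(); print("tcp",toP(s["position"]).round(1),s["position"].round(4),s["contact_force"].round(1),s["clock"])
    for z in [-61.5]: print("wheelW",toW(z,-10))
E
python3 pin.py
```

```text
{'green': [array([-73.6,  42.7]), array([-73.3,  19.9])], 'pin': (array([-52.7,  30.2]), array([244.2, 169.3]), 185), 'off': np.float64(20.8), 'wheel': [(array([-56.7,  -8.1]), 2201)]}
tcp [-1.068e+02  1.000e-01] [ 0.5447 -0.1206  0.1687] [ 5.4  0.1 -0.4] 3.75
wheelW [ 591.13507592 -119.62109138]
```

```bash
python3 -m inch '[{"claw":-1,"travel":[0.02,0.005,0.05],"turn":0},{"claw":-1,"travel":[0.1,0.01,0.1],"turn":0},{"claw":-1,"travel":[0.27,0.017,0.1],"turn":0},{"claw":-1,"travel":[0.27,0.017,0.02],"turn":0},{"claw":-1,"travel":[0.27,0.017,-0.01],"turn":0}]'
python3 -m inch '[{"claw":-1,"travel":[0,0,0],"turn":0},{"claw":-1,"travel":[0,0,0],"turn":0},{"claw":-1,"travel":[0,0,0],"turn":0}]'
python3 - <<'E'
from h import *
shot("wrist","w3.png")
E
python3 pin.py
```

```text
clock: 4.25
position: [0.5963, -0.1168, 0.1652]
ee_rot: [-0.001, 0.993, 0.119, -0.002]
contact_force: [-0.4, 0.0, -0.2]
width: 0.0003
gripper_force: 0.0
clock: 4.55
position: [0.5971, -0.1173, 0.167]
ee_rot: [0.0, 0.993, 0.119, 0.0]
contact_force: [0.0, 0.3, 0.9]
width: -0.0
gripper_force: 0.0
{'green': [array([-73.9,  42.8]), array([-73.7,  19.9])], 'pin': (array([-52.9,  30.3]), array([227.4, 301. ]), 146), 'off': np.float64(21.0), 'wheel': [(array([-45.8,  -8.1]), 493)]}
tcp [-54.9  -9.3] [ 0.5973 -0.1174  0.167 ] [1. 1. 1.] 4.65
wheelW [ 591.13507592 -119.62109138]
```

View pics/w3.png

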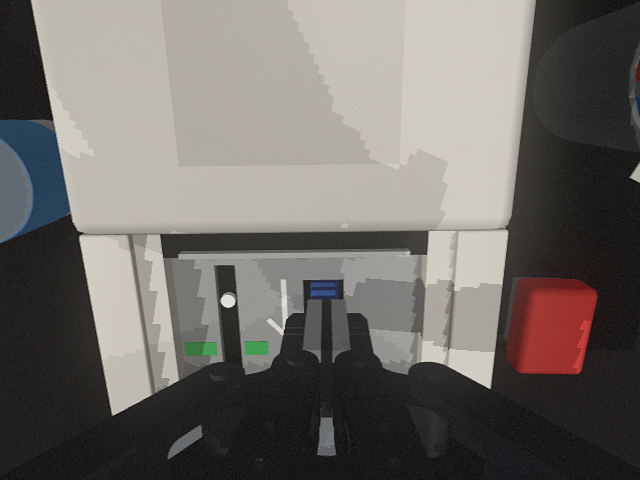

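The pin at (228,301) and the stripes at row 348 stay visible while the finger is over the wheel. Descend gently.

```bash
python3 -m inch '[{"claw":-1,"travel":[0,0,-0.015],"turn":0},{"claw":-1,"travel":[0,0,-0.025],"turn":0},{"claw":-1,"travel":[0,0,-0.025],"turn":0},{"claw":-1,"travel":[0,0,-0.025],"turn":0}]'
python3 -m inch '[{"claw":-1,"travel":[0,0,-0.008],"turn":0},{"claw":-1,"travel":[0,0,-0.008],"turn":0}]'
python3 -m inch '[{"claw":-1,"travel":[0,0,-0.008],"turn":0},{"claw":-1,"travel":[0,0,-0.008],"turn":0}]'
```

```text
clock: 5.05
position: [0.5974, -0.1172, 0.1612]
ee_rot: [-0.0, 0.993, 0.119, -0.0]
contact_force: [0.1, -0.5, -0.7]
width: 0.0003
gripper_force: 0.0
clock: 5.25
position: [0.5973, -0.1172, 0.1595]
ee_rot: [-0.0, 0.993, 0.119, -0.0]
contact_force: [0.1, 0.3, 0.2]
width: -0.0
gripper_force: 0.0
clock: 5.45
position: [0.5976, -0.1173, 0.1589]
ee_rot: [0.0, 0.993, 0.119, 0.0]
contact_force: [-1.1, 1.1, 4.1]
width: 0.0001
gripper_force: 2.1
```

```bash
python3 -m inch '[{"claw":-1,"travel":[0,0,-0.003],"turn":0},{"claw":-1,"travel":[0,0,-0.003],"turn":0}]'
python3 -m inch '[{"claw":-1,"travel":[0,0,0],"turn":0}]'
```

```text
clock: 5.65
position: [0.5976, -0.1173, 0.1588]
ee_rot: [0.0, 0.993, 0.119, 0.0]
contact_force: [-1.4, 0.7, 7.4]
width: 0.0001
gripper_force: 3.6
clock: 5.75
position: [0.5976, -0.1173, 0.1589]
ee_rot: [0.0, 0.993, 0.119, 0.001]
contact_force: [-2.8, -0.2, 8.4]
width: 0.0
gripper_force: 3.6
```

```bash
python3 -m inch '[{"claw":-1,"travel":[-0.01,-0.0025,0],"turn":0},{"claw":-1,"travel":[-0.02,-0.005,0],"turn":0},{"claw":-1,"travel":[-0.02,-0.005,0],"turn":0}]'
python3 pin.py
```

```text
clock: 6.05
position: [0.5953, -0.1183, 0.1589]
ee_rot: [0.001, 0.993, 0.118, 0.003]
contact_force: [4.1, 1.4, 5.5]
width: 0.0001
gripper_force: 3.1
{'green': [array([-74. ,  42.9]), array([-73.7,  20. ])], 'pin': (array([-53. ,  30.3]), array([221.1, 305.7]), 163), 'off': np.float64(20.8), 'wheel': [(array([-44.8,  -8. ]), 430)]}
tcp [-57.1  -9.7] [ 0.5953 -0.1183  0.1589] [3.4 1.5 5.8] 6.1
wheelW [ 591.13507592 -119.62109138]
```

```bash
python3 -m inch '[{"claw":-1,"travel":[0,0,-0.002],"turn":0},{"claw":-1,"travel":[-0.01,-0.0025,-0.003],"turn":0},{"claw":-1,"travel":[-0.02,-0.005,-0.003],"turn":0},{"claw":-1,"travel":[-0.02,-0.005,-0.003],"turn":0}]'
python3 pin.py
```

```text
clock: 6.5
position: [0.5918, -0.1192, 0.1588]
ee_rot: [0.001, 0.993, 0.118, 0.003]
contact_force: [2.9, 2.7, 6.8]
width: 0.0002
gripper_force: 4.0
{'green': [array([-74. ,  42.9]), array([-73.6,  19.9])], 'pin': (array([-56.6,  30.2]), array([221. , 305.9]), 159), 'off': np.float64(17.2), 'wheel': [(array([-46.7,  -8.1]), 705)]}
tcp [-60.7  -9.8] [ 0.5918 -0.1192  0.1588] [2.3 2.2 7.8] 6.55
wheelW [ 591.13507592 -119.62109138]
```

The wheel rolls 1:1 at about 7–8 N.

```bash
python3 -m inch '[{"claw":-1,"travel":[-0.01,-0.0025,0],"turn":0},{"claw":-1,"travel":[-0.02,-0.005,0],"turn":0},{"claw":-1,"travel":[-0.03,-0.0075,0],"turn":0},{"claw":-1,"travel":[-0.04,-0.01,0],"turn":0},{"claw":-1,"travel":[-0.04,-0.01,0],"turn":0}]'
python3 pin.py
```

```text
clock: 7.05
position: [0.5831, -0.1215, 0.1583]
ee_rot: [0.001, 0.993, 0.119, 0.002]
contact_force: [1.6, 1.2, 7.1]
width: -0.0
gripper_force: 3.1
{'green': [array([-73.6,  20. ]), array([-73.8,  42.8])], 'pin': (array([-64.7,  30.2]), array([220.3, 303.9]), 164), 'off': np.float64(9.0), 'wheel': [(array([-51.3,  -8.2]), 1404)]}
tcp [-69.8  -9.9] [ 0.5831 -0.1215  0.1583] [2.5 0.9 6.5] 7.1
wheelW [ 591.13507592 -119.62109138]
```

```bash
python3 -m inch '[{"claw":-1,"travel":[0,0,0.03],"turn":0},{"claw":-1,"travel":[0.03,0.0075,0.03],"turn":0},{"claw":-1,"travel":[0.065,0.016,0.03],"turn":0},{"claw":-1,"travel":[0.065,0.016,0.015],"turn":0},{"claw":-1,"travel":[0.065,0.016,0.008],"turn":0}]'
python3 -m inch '[{"claw":-1,"travel":[0,0,-0.004],"turn":0},{"claw":-1,"travel":[0,0,-0.007],"turn":0},{"claw":-1,"travel":[0,0,-0.007],"turn":0}]'
python3 pin.py
```

```text
clock: 7.6
position: [0.5953, -0.118, 0.1588]
ee_rot: [0.0, 0.993, 0.119, 0.001]
contact_force: [0.5, 1.3, 9.7]
width: 0.0001
gripper_force: 4.6
clock: 7.9
position: [0.5953, -0.118, 0.1588]
ee_rot: [0.0, 0.993, 0.119, 0.001]
contact_force: [-0.0, 1.2, 9.6]
width: 0.0001
gripper_force: 4.8
{'green': [array([-74.,  43.]), array([-73.7,  20. ])], 'pin': (array([-64.7,  30.2]), array([224.4, 333.4]), 145), 'off': np.float64(9.1), 'wheel': [(array([-44.8,  -8. ]), 432)]}
tcp [-57.1  -9.4] [ 0.5953 -0.118   0.1588] [-0.9  2.   9.8] 7.95
wheelW [ 591.13507592 -119.62109138]
```

```bash
python3 -m inch '[{"claw":-1,"travel":[-0.01,-0.0025,0],"turn":0},{"claw":-1,"travel":[-0.02,-0.005,0],"turn":0},{"claw":-1,"travel":[-0.03,-0.0075,0],"turn":0},{"claw":-1,"travel":[-0.04,-0.01,0],"turn":0},{"claw":-1,"travel":[-0.04,-0.01,0],"turn":0}]'
python3 pin.py
```

```text
clock: 8.45
position: [0.589, -0.1196, 0.1589]
ee_rot: [0.0, 0.993, 0.118, 0.003]
contact_force: [3.0, 2.2, 7.2]
width: -0.0
gripper_force: 3.5
{'green': [array([-73.5,  19.9]), array([-73.8,  42.8])], 'pin': (array([-71. ,  30.1]), array([224.4, 333.2]), 148), 'off': np.float64(2.6), 'wheel': [(array([-48.3,  -8.2]), 922)]}
tcp [-63.6  -9.5] [ 0.589  -0.1196  0.1588] [3.  2.1 7. ] 8.5
wheelW [ 591.13507592 -119.62109138]
```

```bash
python3 -m inch '[{"claw":-1,"travel":[-0.006,-0.0015,0],"turn":0},{"claw":-1,"travel":[-0.013,-0.003,0],"turn":0},{"claw":-1,"travel":[-0.013,-0.003,0],"turn":0}]'
python3 pin.py
```

```text
clock: 8.8
position: [0.5865, -0.1202, 0.1588]
ee_rot: [0.0, 0.993, 0.118, 0.003]
contact_force: [2.0, 1.4, 6.9]
width: 0.0001
gripper_force: 3.4
{'green': [array([-73.5,  20.1]), array([-73.8,  42.8])], 'pin': (array([-73.6,  30.1]), array([224.4, 333.3]), 147), 'off': np.float64(0.1), 'wheel': [(array([-49.4,  -8.1]), 1140)]}
tcp [-66.1  -9.5] [ 0.5865 -0.1203  0.1588] [3.1 1.8 7.2] 8.85
wheelW [ 591.13507592 -119.62109138]
```

```bash
python3 -m inch '[{"claw":-1,"travel":[0,0,0.05],"turn":0},{"claw":-1,"travel":[0,0,0.25],"turn":0},{"claw":-1,"travel":[-0.2,-0.025,0.25],"turn":0},{"claw":-1,"travel":[-0.4,-0.049,0.25],"turn":0},{"claw":-1,"travel":[-0.4,-0.049,0.25],"turn":0}]'
python3 -m inch '[{"claw":-1,"travel":[0,0,0],"turn":0},{"claw":-1,"travel":[0,0,0],"turn":0}]'
python3 pin.py
python3 - <<'E'
from h import *
shot("wrist","w4.png")
E
```

```text
clock: 9.35
position: [0.4977, -0.1297, 0.2067]
ee_rot: [-0.001, 0.993, 0.118, -0.004]
contact_force: [0.5, 0.5, 0.0]
width: 0.0002
gripper_force: 0.0
clock: 9.55
position: [0.5047, -0.1307, 0.2073]
ee_rot: [0.0, 0.993, 0.119, 0.0]
contact_force: [0.4, -1.3, -0.6]
width: -0.0
gripper_force: 0.0
{'green': [array([-73. ,  19.8]), array([-73.3,  42.6])], 'pin': (array([-73.5,  30. ]), array([257.2, 110.8]), 137), 'off': np.float64(-0.3), 'wheel': [(array([-58.3,  -8.1]), 1767)]}
tcp [-147.9   -0.2] [ 0.5049 -0.1307  0.2071] [-0.6 -0.1  0.8] 9.6
wheelW [ 591.13507592 -119.62109138]
```

View pics/w4.png

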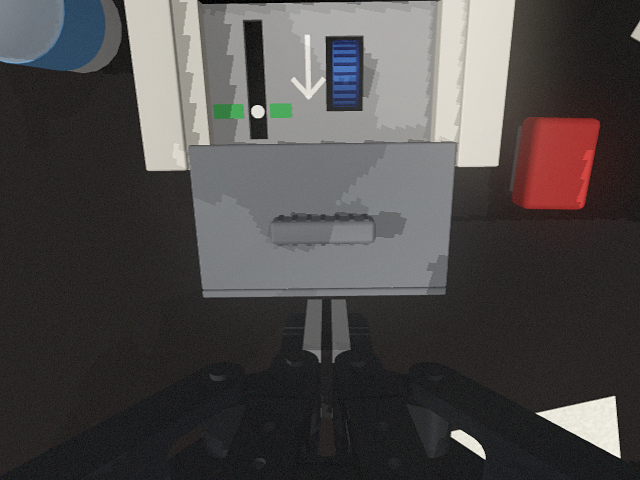

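The pin at (258,112) is level with the stripes at row 111. The fingers stand in front of the ridge at (322,232), so I descend and push the cover shut.

```bash
python3 -m inch '[{"claw":-1,"travel":[0,0,-0.1],"turn":0},{"claw":-1,"travel":[0,0,-0.17],"turn":0},{"claw":-1,"travel":[0,0,-0.19],"turn":0},{"claw":-1,"travel":[0,0,-0.19],"turn":0},{"claw":-1,"travel":[0,0,-0.19],"turn":0}]'
python3 -m inch '[{"claw":-1,"travel":[0.06,0.015,0],"turn":0},{"claw":-1,"travel":[0.12,0.029,0],"turn":0},{"claw":-1,"travel":[0.17,0.042,0],"turn":0},{"claw":-1,"travel":[0.22,0.054,0],"turn":0},{"claw":-1,"travel":[0.27,0.066,0],"turn":0}]'
python3 -m inch '[{"claw":-1,"travel":[0,0,0],"turn":0},{"claw":-1,"travel":[0.015,0.004,0],"turn":0},{"claw":-1,"travel":[0.015,0.004,0],"turn":0}]'
python3 pin.py
```

```text
clock: 10.15
position: [0.5046, -0.1306, 0.1695]
ee_rot: [0.0, 0.993, 0.119, 0.0]
contact_force: [0.1, 0.1, -0.2]
width: -0.0001
gripper_force: 0.0
clock: 10.65
position: [0.5589, -0.1169, 0.1692]
ee_rot: [0.0, 0.993, 0.119, -0.0]
contact_force: [-2.2, -0.4, 2.0]
width: -0.0003
gripper_force: 1.0
clock: 10.95
position: [0.5612, -0.1165, 0.1691]
ee_rot: [0.0, 0.993, 0.119, 0.0]
contact_force: [0.2, -0.4, -0.0]
width: 0.0001
gripper_force: 0.0
{'green': [], 'wheel': []}
tcp [-90.    0.2] [ 0.5611 -0.1165  0.1691] [ 0.3 -0.2 -0.5] 11.0
wheelW [ 591.13507592 -119.62109138]
```

```bash
python3 -m inch '[{"claw":-1,"travel":[0.01,0.0025,0],"turn":0},{"claw":-1,"travel":[0.015,0.004,0],"turn":0},{"claw":-1,"travel":[0.015,0.004,0],"turn":0}]'
python3 -m inch '[{"claw":-1,"travel":[0.01,0.0025,0],"turn":0},{"claw":-1,"travel":[0.01,0.0025,0],"turn":0}]'
python3 pin.py
```

```text
clock: 11.3
position: [0.5636, -0.1158, 0.1691]
ee_rot: [0.0, 0.993, 0.119, -0.0]
contact_force: [-1.3, -0.4, 0.2]
width: 0.0002
gripper_force: 0.7
clock: 11.5
position: [0.566, -0.1152, 0.1691]
ee_rot: [0.0, 0.993, 0.119, 0.0]
contact_force: [-1.4, -1.3, 1.2]
width: 0.0001
gripper_force: 0.6
{'green': [], 'wheel': []}
tcp [-84.9   0.3] [ 0.566  -0.1151  0.1691] [-1.4 -0.8 -0.8] 11.55
wheelW [ 591.13507592 -119.62109138]
```

```bash
python3 -m inch '[{"claw":-1,"travel":[0.01,0.0025,0],"turn":0},{"claw":-1,"travel":[0.01,0.0025,0],"turn":0}]'
python3 -m inch '[{"claw":-1,"travel":[0.01,0.0025,0],"turn":0},{"claw":-1,"travel":[0.01,0.0025,0],"turn":0}]'
```

```text
clock: 11.75
position: [0.5673, -0.1148, 0.1691]
ee_rot: [0.0, 0.993, 0.119, -0.001]
contact_force: [-3.8, -0.6, 1.4]
width: -0.0002
gripper_force: 1.8
clock: 11.95
position: [0.5675, -0.1148, 0.1691]
ee_rot: [0.0, 0.993, 0.119, -0.003]
contact_force: [-7.6, -2.5, 3.6]
width: -0.0
gripper_force: 4.0
```

The finger has stalled with the force rising, so the cover is against its stop. Back off, lift and check from above.

```bash
python3 -m inch '[{"claw":-1,"travel":[-0.04,-0.01,0],"turn":0},{"claw":-1,"travel":[-0.08,-0.02,0.1],"turn":0},{"claw":-1,"travel":[-0.13,0,0.35],"turn":0},{"claw":-1,"travel":[-0.13,0,0.6],"turn":0},{"claw":-1,"travel":[-0.13,0,0.7],"turn":0}]'
python3 -m inch '[{"claw":-1,"travel":[0,0,0],"turn":0},{"claw":-1,"travel":[0,0,0],"turn":0}]'
python3 - <<'E'
from h import *
shot("wrist","w5.png"); s=get_state(); print(s["position"])
E
```

```text
clock: 12.45
position: [0.5461, -0.1143, 0.3146]
ee_rot: [0.002, 0.993, 0.119, 0.005]
contact_force: [0.9, 0.1, 0.3]
width: -0.0001
gripper_force: 0.0
clock: 12.65
position: [0.5441, -0.1139, 0.309]
ee_rot: [-0.0, 0.993, 0.119, 0.001]
contact_force: [-0.0, -0.1, -0.5]
width: 0.0002
gripper_force: 0.0
[ 0.54352089 -0.11375577  0.30790903]
```

View pics/w5.png

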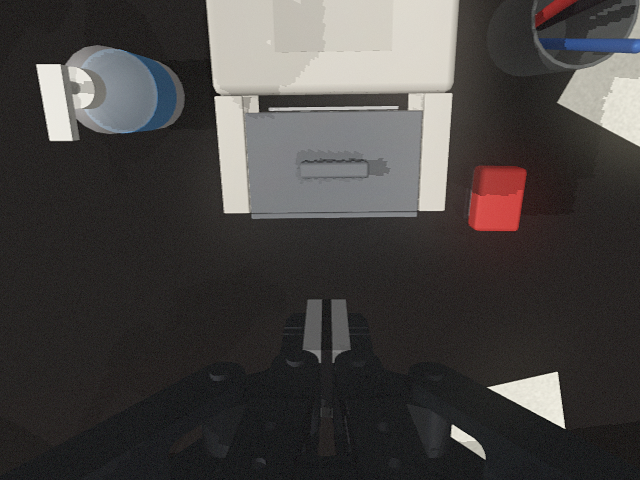

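The cover is back as it was at the start: its rear edge at row 110 lies 17 px from the roll-cover edge at row 93, against 108 and 91 in the first wrist picture. The things around the printer are unmoved and the arm is clear.

```bash
python3 -c "
from rig import ticket; print(ticket.sign_off())"
```

```text
the job is handed in; nothing more can be done
None
```

The job is handed in: the cover was slid open, the blade pin rolled to within about 0.3 mm of the home mark by camera (wheel force at most about 10 N in the readings), and the cover pushed shut to its stop, with the sanitiser, pen cup and stamp untouched; no verdict was returned.

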